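# Lock the tea drawer with the slot driver

### The arm

A 6-joint arm with a two-finger parallel gripper is mounted at the origin on the work surface. World frame = base frame: x ahead of the robot, y to its left, z up, the work surface at z = 0. Lengths are in m, angles in rad, forces in N, time in s.
With the tool pointing down it reaches from about 0.25 to 0.725 m from the base axis. Payload 4 kg.
Tool frame: the origin (TCP) lies midway between the tips of the shut fingers; the grasp point (between the pads) lies 19 mm behind it (bot.grip_point_offset is the distance from the TCP to the grasp point, in m); z points along the fingers, y is the line along which they close (so a half turn about z gives the same grasp; the last joint's range is limited). The gripper opens to 85 mm and grips with 20 to 120 N. Pads are 22 mm wide; open, the fingers measure 114 mm over their backs; the gripper's body (76 mm by 85 mm) begins 54 mm behind the grasp point. The pads swing forward as they close: fully open they stand 13 mm farther back than shut.
Start: joints at [-1.117, 0.241, 0.005, 1.335, 0, 1.571], TCP at [0.219, -0.449, 0.231] pointing down, gripper open.
Joint ranges: [-2.72, 2.72], [-1.05, 1.87], [-1.09, 1.28], [-1.99, 2.15], [-1.42, 1.44], [-3.14, 3.14]. Speed limits (rad/s): [2.79, 2.79, 3.14, 3.14, 3.14, 3.14].

### API

Orientations are given as a unit quaternion [x, y, z, w].
In Python, from workcell import bot gives the robot as it stands.
- The arm moves only by the tool step_arm, never from a script. Its argument "targets" is text: rows parted by semicolons, each of 7 numbers parted by spaces: the opening, from -1 (shut) to 1 (fully open), so that 0 is half open, then the shift along the world's x, y, z normalised to -1 to 1, where 1 is 0.5 m, then the turn, a rotation vector about the world's x, y, z normalised to -1 to 1, where 1 is pi/4 rad. In form: gripper x y z wx wy wz; .... A call has 1 to 10 rows; each row is the pose to reach, as a shift and turn from the pose commanded when the call began; what a row does not reach only later rows make up. A row lasts 1/12 s, in which the tool goes at most 41.7 mm and 7.16 degrees, less where a joint would pass 70% of its speed; a pose out of reach is approached as far as the arm can. A call with a number of a shift or a turn outside -1 to 1 is refused whole. A call with a gripper value outside its range is refused whole. The fingers move at their own pace and stop on an object; the grip force is fixed at half the most. Time passes only in rows, so rows that repeat a pose let the fingers close. It gives the time, the measured TCP pose, the force, the opening and the grip force at its end, in the units of the state.
- bot.get_obs(): the state, without advancing time (a new reading comes with each control period).
- bot.camera(name): name is "scene" or "top" or "wrist"; returns the picture (420x560x3 uint8, red, green, blue); there is no depth.
- bot.camera_info(name): a dict with "vertical_fov" (degrees; the focal length in pixels is half the picture's height over the tangent of half this angle, whatever the lens; pixels are square), "cx", "cy" (the principal point, pixels), "pose" (4x4, takes a point from camera to world coordinates). Camera axes: x right, y up, looking along -z (the intrinsics and any distortion apply to the point x, -y, -z); pixel columns grow to the right and rows downward; lengths in m; the calibration is good to about 2 mm. A picture is of the moment at which its call begins: read the wrist's pose just before it. camera_info takes no time and is no camera call; for the wrist camera it gives the pose at the moment of the call.
- bot.job_done(): hands the job in; it is judged then, once.
The state is a dict: "clock": time; "joint_pos": joint angles; "joint_vel": joint speeds; "tau": joint torques, N m; "eef_pos": TCP position; "tool_rot": TCP orientation; "ft_force": force on the tool from outside, world axes, zero at the start; "ft_torque": the same for the moment, N m; "grip_width": finger opening in m; "grasp_force": force on a finger pad.
Only numpy, scipy, OpenCV 4.12 (cv2) and the standard library are available. Lean on these libraries where they do the work, as an engineer would, in place of code of your own. Each camera call takes 0.05 s, during which the arm holds its last target. There are 200 camera calls.

### The job

Take the flat-bladed driver out of its wooden stand and, with it, turn the captive screw nearest the drawer's front (on top of the small drawer unit) clockwise until it stops, its slot then running parallel to the drawer front, so that the drawer is locked. Then put the driver back upright in its stand, blade down. Do not push on the unit or its screws with the bare fingers; leave the rear screw as it is, the drawer shut, and the glass jar and the mug undisturbed.

Things in the scene. Friction and masses are not known exactly. Their poses are not given: they have to be found in the camera images.
- unit: Wooden drawer unit fixed to the shelf, 180 (x) x 200 (y) x 100 mm high, one drawer with a knob. Origin: centre of its underside; the drawer front faces its -x. On its flat top sit two alike slotted screw heads on the middle line (y = 0): the lock screw at x = -45 mm, near the front, and the rear screw at x = +50 mm.
- lock_mouth (a point): Centre of the lock screw's top face, on its vertical turning axis, 114 mm above the shelf. The aluminium head is 44 mm across and 14 mm high; its straight slot is 14 mm wide, 11 mm deep and open at both ends. This point does not turn with the screw (its axes are the unit's).
- lock_screw (a joint): Turn of the lock screw, rad, growing clockwise seen from above. 0: slot along the unit's x (front to back); 1.57, a hard stop: slot along y (parallel to the drawer front), locked. Starts at 0 to 0.5. Takes about 0.08 N m, stays where left. The blade has about 0.24 rad (14 degrees) of play in the slot each way, so the driver must turn that much further than the screw.
- rear_screw (a joint): Turn of the rear screw, rad, same sense and zero as the lock screw; starts at 0.5 to 0.9; not to be turned.
- unit_drawer0 (a joint): Drawer opening, m; 0 shut (as at the start), growing as it slides out to the unit's -x.
- driver: Loose flat-bladed driver, about 180 g, upright in its stand. Origin: underside centre of its steel collar, 64 (x) x 44 (y) x 5 mm; z up. Above it a dark wooden flat-sided handle 36 (x) x 24 (y) mm, z = 5 to 70: grip it across y near z = 40. Below, a 12 mm round shaft to z = -34 and a blade 34 wide (x), 6 thick (y), its rounded edge at z = -50. Half a turn about z looks and works the same.
- stand: Pale wooden block fixed to the shelf, 70 (x) x 50 (y) x 58 mm high, with an upright through hole 46 (x) x 26 (y) mm at its centre. Origin: centre of its underside. The driver's collar rests on its top, so the driver's origin is 58 mm above the shelf, blade along the stand's x within about 0.1 rad.
- jar: Bystander: glass jar with aluminium screw cap, 70 mm across, 110 mm high, loose. Origin: centre of its underside. It stands on the other side of the unit from the stand.
- mug: Bystander: yellow mug, 80 mm across, 90 mm high, loose, standing well behind the unit, to the robot's left. Origin: centre of its underside.
There are look-alikes about, which are no part of the job. What is shaped like the stand but yellow is not meant.

How it is judged:
On the way:
1. the lock screw is turned to its stop by the driver, whose blade is in its slot (value of joint lock_screw above 1.3 rad and horizontal distance between lock_mouth and driver below 0.015 m and z of lock_mouth in the frame of driver above -0.048 m), for 0.1 s.
At the end, for the whole second after the job is handed in: Lock screw at 1.3 rad or more; driver released, at rest in its stand, blade down, upright within 10 degrees, within 15 mm of the hole's axis, collar on the stand's top (origin 53 to 64 mm above the shelf); rear screw at 0.3 to 1.1 rad; drawer open under 10 mm (value of joint lock_screw above 1.3 rad and horizontal distance between driver and stand below 0.015 m and z of driver in the frame of stand between 0.053 and 0.064 m and angle between driver's own z axis and vertical below 0.17 rad and linear speed of driver below 0.02 m/s and value of joint rear_screw between 0.3 and 1.1 rad and value of joint unit_drawer0 below 0.01 m); the robot touches nothing.
It fails at once if the rear screw is turned (below 0.3 or above 1.1 rad) (value of joint rear_screw below 0.3 rad or value of joint rear_screw above 1.1 rad).
It fails at once if the bare fingers push on the unit or its screws with more than 5 N (contact force between the fingers and unit above 5 N).
It fails at once if the jar or the mug is moved by more than 30 mm (distance of any of jar, mug from where it was at the start of the episode above 0.03 m).
It fails at once if the drawer is opened by more than 20 mm (value of joint unit_drawer0 above 0.02 m).
It also fails if it takes over 59 s, if anything falls off the work surface, if the arm or the gripper's body presses on something with over 40 N, if the wrist force passes 120 N, or if a joint passes its speed limit or range.

## Working session

There is one attempt and no reset: what is moved stays moved. The work goes in short steps, Python scripts to look and compute and a tool call to move; the robot and the scene stay as the last step left them, time stands still between calls to the robot, and variables do not carry over. Pictures are saved under pics/ and viewed, at most 12 in all, crops included, and the job is handed in when it is done.

Besides the shell and the picture viewer there is one more tool, called after "Call:" as name(argument=value, ...), one argument or row to a line, values as JSON. step_arm: Moves the arm, as the interface text tells. Scaled input: -1 to 1 covers 0.5 m each way for a shift and pi/4 rad each way for a turn. Its arguments: {"type":"object","properties":{"targets":{"type":"string"}},"required":["targets"]}

```bash
mkdir -p pics; ls
python3 - <<'E'
from workcell import bot
import cv2,numpy as np
a=bot.camera("scene");b=bot.camera("top")
cv2.imwrite("pics/s.png",a[:,:,::-1]);cv2.imwrite("pics/t.png",b[:,:,::-1])
for n in("scene","top","wrist"):
  i=bot.camera_info(n);print(n,{k:(np.round(v,4).tolist() if k=="pose" else v) for k,v in i.items()})
print(bot.get_obs())
E
```

```text
pics
scene {'vertical_fov': 47.02039004393713, 'cx': 281.32216213618807, 'cy': 205.52348554936378, 'pose': [[-0.4513, -0.7147, 0.5344, 1.1613], [0.8924, -0.3625, 0.2688, 0.2277], [0.0016, 0.5982, 0.8014, 0.9059], [0.0, 0.0, 0.0, 1.0]]}
top {'vertical_fov': 56.66056401854287, 'cx': 280.49478593719465, 'cy': 206.85305203783014, 'pose': [[-0.0266, 0.9871, -0.1577, 0.4579], [-0.9995, -0.0233, 0.0223, -0.0218], [0.0183, 0.1583, 0.9872, 0.9726], [0.0, 0.0, 0.0, 1.0]]}
wrist {'vertical_fov': 61.783003508135536, 'cx': 277.3735247457126, 'cy': 207.87783276584827, 'pose': [[0.439, 0.8557, 0.2739, 0.2889], [-0.8985, 0.4189, 0.1314, -0.4156], [-0.0023, -0.3038, 0.9527, 0.373], [0.0, 0.0, 0.0, 1.0]]}
{'clock': 0.1, 'joint_pos': array([-1.11698396e+00,  2.41349982e-01,  3.82029434e-03,  1.33519949e+00,
       -2.03509807e-05,  1.57081715e+00]), 'joint_vel': array([-0.00098446, -0.00210935,  0.00192026,  0.00020849,  0.00164734,
       -0.00068448]), 'tau': array([ 4.57568585e-04, -3.73139012e+01,  2.53010005e+01,  1.08828291e-02,
        4.22373125e-05, -9.85520103e-06]), 'eef_pos': array([ 0.21893577, -0.44886846,  0.23048107]), 'tool_rot': array([ 9.74368940e-01,  2.24953850e-01, -2.27335862e-04, -9.39363356e-04]), 'ft_force': array([-0.45068895, -0.25484283,  0.22572658]), 'ft_torque': array([-0.02733603,  0.03400992,  0.05494505]), 'grasp_force': 0.0, 'grip_width': 0.08522595946015558}
```

View pics/t.png

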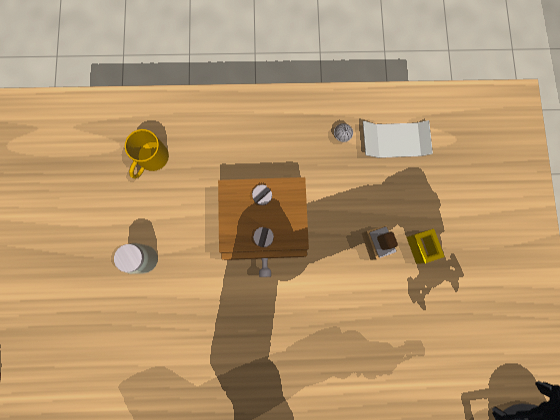

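View pics/s.png

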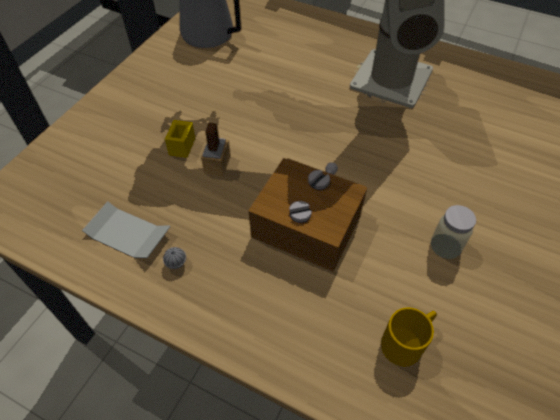

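The top view shows the lock screw at about (263,237), the rear screw at (262,194), the driver handle at (388,241) and the yellow decoy at (426,246). I'll enlarge that area and project the points.

```bash
cat > h.py <<'E'
import numpy as np,cv2
from workcell import bot
def ray(info,u,v,z):
    f=210/np.tan(np.radians(info["vertical_fov"])/2);P=np.array(info["pose"])
    d=P[:3,:3]@np.array([(u-info["cx"])/f,-(v-info["cy"])/f,-1]);o=P[:3,3]
    return o+d*(z-o[2])/d[2]
def proj(info,p):
    f=210/np.tan(np.radians(info["vertical_fov"])/2);P=np.array(info["pose"])
    q=P[:3,:3].T@(np.array(p)-P[:3,3]);return np.array([info["cx"]+f*q[0]/-q[2],info["cy"]-f*q[1]/-q[2]])
E
python3 - <<'E'
from h import *
i=bot.camera_info("top");s=bot.camera_info("scene")
for n,u,v,z in[("lock",263,237,.114),("rear",262,194.5,.114),("FL",220,259,.1),("FR",308,256,.1),("BL",219,180,.1),("BR",305,178,.1),("handle",388,240.5,.128),("jar",130,258,.11)]:
  print(n,ray(i,u,v,z).round(3))
for n,u,v,z in[("lock",319,179.5,.114),("rear",300,212,.114),("handle",212,125,.128)]: print("scene",n,ray(s,u,v,z).round(3))
t=cv2.imread("pics/t.png")
a=cv2.resize(t[165:285,215:315],None,fx=4,fy=4,interpolation=2);b=cv2.resize(t[205:285,355:455],None,fx=4,fy=4,interpolation=2)
b=cv2.copyMakeBorder(b,0,160,0,0,0)
cv2.imwrite("pics/c.png",np.hstack([a,b]))
E
```

```text
lock [ 0.529 -0.001  0.114]
rear [ 0.624 -0.001  0.114]
FL [0.484 0.096 0.1  ]
FR [ 0.485 -0.1    0.1  ]
BL [0.663 0.097 0.1  ]
BR [ 0.663 -0.1    0.1  ]
handle [ 0.513 -0.273  0.128]
jar [0.491 0.29  0.11 ]
scene lock [0.535 0.003 0.114]
scene rear [0.631 0.003 0.114]
scene handle [ 0.509 -0.279  0.128]
```

View pics/c.png

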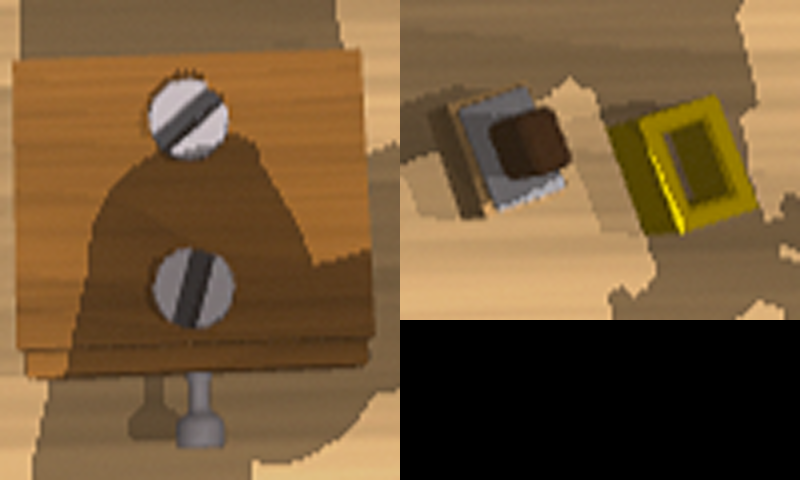

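Call:
step_arm(
  targets="1 0.58 0.35 0 0 0 -0.15;1 0.58 0.35 0 0 0 -0.15;1 0.58 0.35 0 0 0 -0.15;1 0.58 0.35 0 0 0 -0.15;1 0.58 0.35 0 0 0 -0.15;1 0.58 0.35 0 0 0 -0.15;1 0.58 0.35 0 0 0 -0.15;1 0.58 0.35 0 0 0 -0.15;1 0.58 0.35 0 0 0 -0.15;1 0.58 0.35 0 0 0 -0.15",
)

```text
clock: 0.93
eef_pos: [0.5113, -0.2721, 0.23]
tool_rot: [0.985, 0.17, -0.0, -0.001]
ft_force: [-0.6, -1.3, -0.3]
grip_width: 0.0855
grasp_force: 0.0
```

```bash
cat > look.py <<'E'
import sys
from h import *
o=bot.get_obs();i=bot.camera_info("wrist");im=bot.camera("wrist")
cv2.imwrite(f"pics/{sys.argv[1]}.png",im[:,:,::-1]);np.save(f"pics/{sys.argv[1]}.npy",i,allow_pickle=True)
q=o["tool_rot"];print(o["clock"],o["joint_pos"].round(3),o["eef_pos"].round(4),q.round(4),"yaw",2*np.arctan2(q[1],q[0]),o["ft_force"].round(1),o["ft_torque"].round(2),o["grip_width"],o["grasp_force"])
E
python3 look.py w1
```

```text
0.9333 [-0.489  0.402  0.228  1.398  0.     2.311] [ 0.5113 -0.2721  0.23  ] [ 9.855e-01  1.697e-01 -5.000e-04 -6.000e-04] yaw 0.34111655597315865 [-0.6 -1.3 -0.3] [ 0.01  0.03 -0.05] 0.08550782710901174 0.0
```

View pics/w1.png

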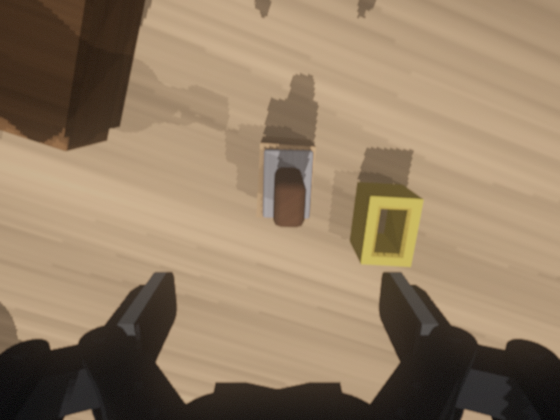

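The wrist view shows the driver collar spanning roughly (264,149) to (312,218), handle top near (289,208), and the tool lined up with the driver's yaw.

```bash
python3 - <<'E'
from h import *
i=np.load("pics/w1.npy",allow_pickle=True).item()
P=[ray(i,u,v,.063) for u,v in[(264,149),(312,149),(313,218),(263,218)]]
print(np.round(P,4),np.mean(P,0).round(4))
x=(P[0]+P[1]-P[2]-P[3])/2;print(np.linalg.norm(x),np.linalg.norm(P[1]-P[0]),"yaw",np.arctan2(x[1],x[0]))
print(ray(i,289,211,.128).round(4)); 
c=np.mean(P,0);print(proj(i,[c[0],c[1],.128]),proj(i,[c[0],c[1],.063]))
E
python3 -c "
import cv2;a=cv2.imread('pics/w1.png')[120:260,220:440];cv2.imwrite('pics/w1c.png',cv2.resize(a,None,fx=3.6,fy=3.6,interpolation=2))"
```

```text
[[ 0.5386 -0.2502  0.063 ]
 [ 0.5527 -0.2899  0.063 ]
 [ 0.4932 -0.3141  0.063 ]
 [ 0.4775 -0.2701  0.063 ]] [ 0.5155 -0.2811  0.063 ]
0.06423859154161245 0.04216956900284449 yaw 0.35104806167578184
[ 0.5116 -0.2814  0.128 ]
[290.41788072 206.03804094] [287.99710559 184.56044581]
```

View pics/w1c.png

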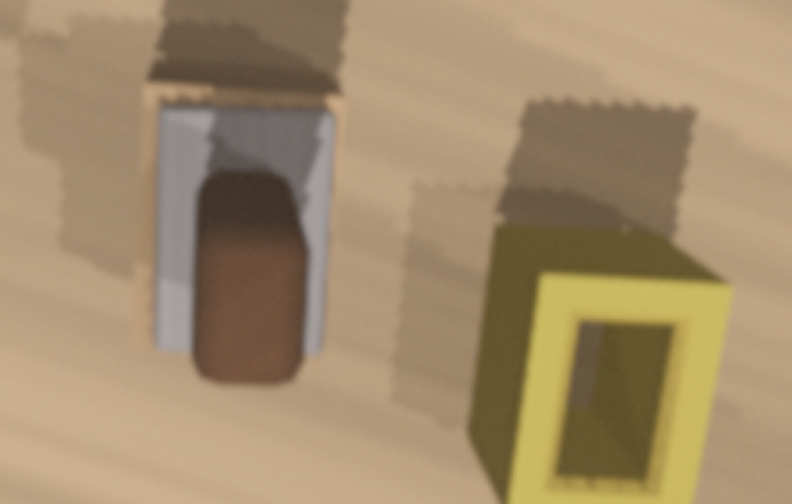

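Call:
step_arm(
  targets="1 0 0 0 0 0 1;1 0 0 0 0 0 1;1 0 0 0 0 0 1;1 0 0 0 0 0 1;1 0 0 0 0 0 1;1 0 0 0 0 0 1;1 0 0 0 0 0 1",
)

```text
clock: 1.57
eef_pos: [0.5071, -0.2758, 0.2313]
tool_rot: [0.846, 0.533, -0.001, -0.0]
ft_force: [-0.4, 0.0, -0.3]
grip_width: 0.0853
grasp_force: 0.0
```

Call:
step_arm(
  targets="1 0 0 0 0 0 1;1 0 0 0 0 0 1;1 0 0 0 0 0 1;1 0 0 0 0 0 1;1 0 0 0 0 0 1;1 0 0 0 0 0 1;1 0 0 0 0 0 1",
)

```text
clock: 2.15
eef_pos: [0.5072, -0.2759, 0.2313]
tool_rot: [0.578, 0.816, -0.0, -0.0]
ft_force: [-0.0, -0.2, -0.9]
grip_width: 0.0856
grasp_force: 0.0
```

Call:
step_arm(
  targets="1 0 0 0 0 0 1;1 0 0 0 0 0 1;1 0 0 0 0 0 1;1 0 0 0 0 0 1;1 0 0 0 0 0 1;1 0 0 0 0 0 1;1 0 0 0 0 0 1",
)

```text
clock: 2.73
eef_pos: [0.5072, -0.2759, 0.2313]
tool_rot: [0.222, 0.975, -0.0, -0.001]
ft_force: [-0.1, 0.2, -0.3]
grip_width: 0.0853
grasp_force: 0.0
```

Call:
step_arm(
  targets="1 0 0 0 0 0 1;1 0 0 0 0 0 1;1 0 0 0 0 0 1;1 0 0 0 0 0 1;1 0 0 0 0 0 1;1 0 0 0 0 0 1;1 0 0 0 0 0 1",
)

```text
clock: 3.32
eef_pos: [0.5072, -0.2759, 0.2313]
tool_rot: [-0.168, 0.986, 0.0, -0.001]
ft_force: [-0.3, -0.5, 0.9]
grip_width: 0.0854
grasp_force: 0.0
```

Call:
step_arm(
  targets="1 0.017 -0.009 -0.05 0 0 0;1 0.017 -0.009 -0.12 0 0 0;1 0.017 -0.009 -0.19 0 0 0;1 0.017 -0.009 -0.25 0 0 0;1 0.017 -0.009 -0.304 0 0 0;1 0.017 -0.009 -0.304 0 0 0;1 0.017 -0.009 -0.304 0 0 0;1 0.017 -0.009 -0.304 0 0 0",
)

```text
clock: 3.98
eef_pos: [0.5178, -0.2803, 0.0811]
tool_rot: [-0.166, 0.986, -0.001, 0.001]
ft_force: [0.7, -0.1, 0.1]
grip_width: 0.0857
grasp_force: 0.0
```

Call:
step_arm(
  targets="-1 0 0 0 0 0 0;-1 0 0 0 0 0 0;-1 0 0 0 0 0 0;-1 0 0 0 0 0 0;-1 0 0 0 0 0 0;-1 0 0 0 0 0 0;-1 0 0 0 0 0 0;-1 0 0 0 0 0 0;-1 0 0 0 0 0 0;-1 0 0 0 0 0 0",
)

```text
clock: 4.82
eef_pos: [0.5182, -0.279, 0.0801]
tool_rot: [-0.167, 0.986, -0.0, 0.001]
ft_force: [0.5, 0.2, 5.6]
grip_width: 0.0231
grasp_force: 59.7
```

Call:
step_arm(
  targets="-1 0 0 0.04 0 0 0;-1 0 0 0.1 0 0 0;-1 0 0 0.17 0 0 0;-1 0 0 0.24 0 0 0;-1 0 0 0.3 0 0 0;-1 0 0 0.3 0 0 0;-1 0 0 0.3 0 0 0;-1 0 0 0.3 0 0 0",
)

```text
clock: 5.48
eef_pos: [0.517, -0.2785, 0.2276]
tool_rot: [-0.167, 0.986, 0.001, -0.001]
ft_force: [-0.5, -0.7, -2.7]
grip_width: 0.0235
grasp_force: 59.1
```

```bash
python3 look.py w2
python3 - <<'E'
from h import *
i=bot.camera_info("top");t=bot.camera("top")[:,:,::-1]
w=cv2.imread("pics/w2.png")
cv2.imwrite("pics/c2.png",np.hstack([cv2.resize(w,(400,300)),cv2.resize(t[190:280,340:460],(400,300),interpolation=2)]))
E
```

```text
5.4833 [-0.494  0.42   0.25   1.403 -0.    -0.83 ] [ 0.517  -0.2785  0.2276] [-1.672e-01  9.859e-01  9.000e-04 -1.100e-03] yaw 3.477608429534696 [-0.5 -0.7 -2.7] [ 0.05  0.03 -0.02] 0.023534611011935175 59.07474875450134
```

View pics/c2.png

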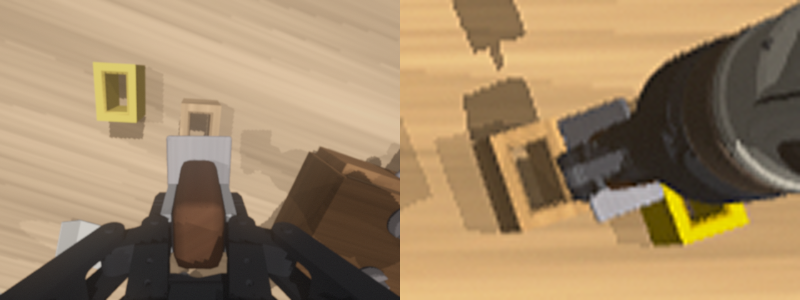

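The driver is held with its collar clear. The stand's hole shows at about (382,242) in the top view. Next I'll measure the collar's far edge in the hand.

Run:
```python
from h import *
w=cv2.imread("pics/w2.png");i=np.load("pics/w2.npy",allow_pickle=True).item()
g=cv2.cvtColor(w,6).astype(int)
print("col 278", g[180:205:1,300].tolist()); print("row205",g[205,225:245].tolist(),g[205,312:332].tolist())
from scipy.spatial.transform import Rotation as R
T=np.array([.517,-.2785,.2276]);Rt=R.from_quat([-.1672,.9859,.0009,-.0011])
for u,v in[(234,192),(322,192)]: print(Rt.inv().apply(ray(i,u,v,.2105)-T).round(4))
print("hole",ray(bot.camera_info("top"),382,242.5,.058))
```

```text
col 278 [172, 171, 171, 172, 172, 172, 171, 171, 170, 168, 161, 162, 172, 177, 177, 176, 176, 176, 176, 176, 176, 175, 176, 176, 174]
row205 [179, 180, 181, 180, 181, 182, 180, 170, 154, 154, 165, 173, 175, 175, 175, 176, 178, 179, 178, 176] [174, 174, 174, 176, 178, 179, 178, 177, 176, 170, 161, 157, 163, 171, 175, 176, 176, 177, 179, 177]
[ 0.0348 -0.0208  0.0171]
[0.0348 0.0206 0.0172]
hole [ 0.51343897 -0.27930716  0.058     ]
```

Call:
step_arm(
  targets="-1 0.16 0.515 0 0 0 -0.8;-1 0.16 0.515 0 0 0 -0.8;-1 0.16 0.515 0 0 0 -0.8;-1 0.16 0.515 0 0 0 -0.8;-1 0.16 0.515 0 0 0 -0.8;-1 0.16 0.515 0 0 0 -0.8;-1 0.16 0.515 0 0 0 -0.8;-1 0.16 0.515 0 0 0 -0.8;-1 0.16 0.515 0 0 0 -0.8;-1 0.16 0.515 0 0 0 -0.8",
)

```text
clock: 6.42
eef_pos: [0.5968, -0.0213, 0.2275]
tool_rot: [0.145, 0.989, -0.0, -0.002]
ft_force: [-0.3, -0.0, -1.3]
grip_width: 0.0234
grasp_force: 59.3
```

```bash
python3 look.py w3
```

```text
6.4167 [-3.500e-02  4.420e-01  2.820e-01  1.415e+00 -1.000e-03  2.560e-01] [ 0.5968 -0.0213  0.2275] [ 1.452e-01  9.894e-01 -5.000e-04 -1.800e-03] yaw 2.8500704451376295 [-0.3 -0.  -1.3] [-0.03  0.01 -0.03] 0.023417889130977632 59.31210994720459
```

View pics/w3.png

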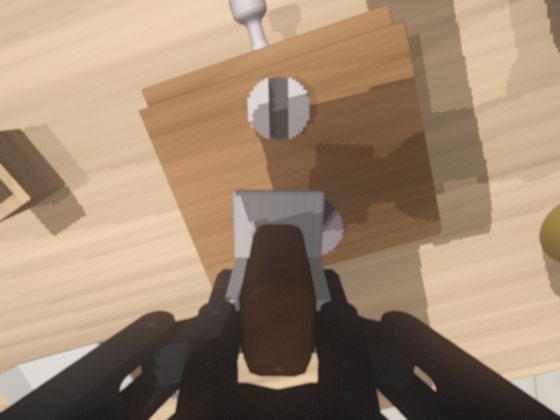

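The lock screw head shows at about (279,108) with its slot nearly vertical in the image, so it is lined up with the blade. I'll fit its circle and slot.

Run:
```python
from h import *
w=cv2.imread("pics/w3.png");i=np.load("pics/w3.npy",allow_pickle=True).item()
c=w[68:150,238:322].astype(int);sat=c.max(2)-c.min(2)
m=((sat<30)).astype(np.uint8)
n,l,s,ce=cv2.connectedComponentsWithStats(m);k=1+s[1:,4].argmax();print(s[k],ce[k])
cn=max(cv2.findContours((l==k).astype(np.uint8),0,1)[0],key=cv2.contourArea);cn=cv2.convexHull(cn)
e=cv2.fitEllipse(cn);print(e)
p=ray(i,e[0][0]+238,e[0][1]+68,.114);print("mouth",p)
for r in [-14,-7,0,7,14]:
  y=int(round(e[0][1]))+r; print(y+68,c[y].mean(1).astype(int)[24:58].tolist())
print([ray(i,u,v,.114).round(4).tolist() for u,v in[(263-15,108),(279+32,108)]])
```

```text
[  10   10   62   61 3149] [40.45252461 39.96697364]
((40.4150505065918, 40.163448333740234), (64.00804138183594, 64.84898376464844), 175.56724548339844)
mouth [ 0.52985643 -0.00115417  0.114     ]
94 [216, 216, 216, 216, 214, 202, 164, 108, 75, 72, 78, 86, 97, 100, 103, 107, 110, 110, 110, 114, 111, 112, 111, 112, 116, 142, 181, 207, 215, 214, 214, 214, 212, 209]
101 [216, 215, 215, 213, 210, 199, 167, 115, 78, 74, 84, 96, 101, 104, 108, 110, 110, 110, 111, 111, 112, 112, 110, 112, 114, 120, 135, 148, 152, 152, 153, 153, 153, 153]
108 [154, 153, 153, 154, 153, 149, 130, 99, 75, 75, 84, 92, 97, 102, 106, 108, 108, 108, 107, 108, 107, 102, 97, 96, 97, 106, 127, 147, 151, 152, 152, 151, 153, 152]
115 [153, 155, 153, 153, 154, 150, 135, 103, 76, 70, 69, 72, 70, 70, 73, 77, 78, 80, 79, 79, 80, 79, 79, 79, 81, 95, 122, 144, 151, 152, 152, 152, 152, 151]
122 [153, 154, 154, 154, 153, 151, 139, 109, 78, 70, 69, 71, 70, 73, 76, 79, 79, 77, 79, 80, 79, 77, 78, 78, 80, 94, 120, 143, 151, 152, 151, 151, 151, 151]
[[0.5236, -0.0216, 0.114], [0.5363, 0.0208, 0.114]]
```

Call:
step_arm(
  targets="-1 -0.128 0.038 0 0 0 0;-1 -0.128 0.038 0 0 0 0;-1 -0.128 0.038 0 0 0 0;-1 -0.128 0.038 -0.03 0 0 0;-1 -0.128 0.038 -0.06 0 0 0;-1 -0.128 0.038 -0.08 0 0 0;-1 -0.128 0.038 -0.09 0 0 0;-1 -0.128 0.038 -0.098 0 0 0;-1 -0.128 0.038 -0.098 0 0 0;-1 -0.128 0.038 -0.098 0 0 0",
)

```text
clock: 7.3
eef_pos: [0.534, -0.0027, 0.1805]
tool_rot: [0.146, 0.989, 0.0, 0.0]
ft_force: [0.3, 0.1, -2.3]
grip_width: 0.023
grasp_force: 59.4
```

```bash
python3 look.py w4
python3 - <<'E'
from h import *
i=bot.camera_info("scene");s=bot.camera("scene")[:,:,::-1]
u,v=proj(i,[.53,0,.114]).astype(int);w=cv2.imread("pics/w4.png")
cv2.imwrite("pics/c4.png",np.hstack([cv2.resize(w,(400,300)),cv2.resize(s[v-45:v+45,u-60:u+60],(400,300),interpolation=2)]))
E
```

```text
7.3 [-0.005  0.334 -0.002  1.235 -0.     0.288] [ 0.534  -0.0027  0.1805] [1.459e-01 9.893e-01 0.000e+00 2.000e-04] yaw 2.848664592038381 [ 0.3  0.1 -2.3] [0.03 0.03 0.04] 0.023041993575963912 59.43168818950653
```

View pics/c4.png

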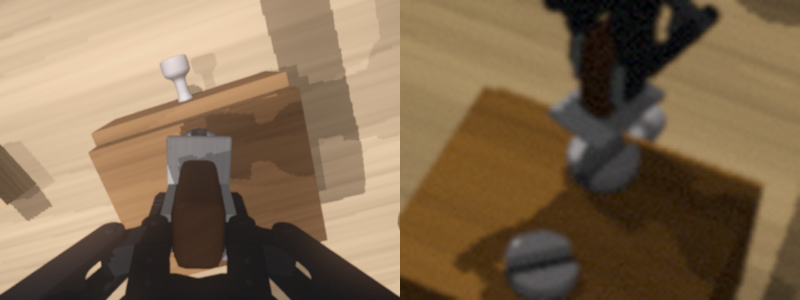

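Call:
step_arm(
  targets="-1 -0.002 0.001 -0.006 0 0 0;-1 -0.003 0 -0.006 0 0 -0.15;-1 -0.003 0 -0.006 0 0 -0.3;-1 -0.004 -0.001 -0.006 0 0 -0.45;-1 -0.004 -0.001 -0.006 0 0 -0.6;-1 -0.005 -0.002 -0.006 0 0 -0.75;-1 -0.005 -0.002 -0.006 0 0 -0.9;-1 -0.005 -0.002 -0.006 0 0 -1;-1 -0.005 -0.002 -0.006 0 0 -1",
)

```text
clock: 8.15
eef_pos: [0.5312, -0.0031, 0.1774]
tool_rot: [0.513, 0.858, 0.0, 0.0]
ft_force: [-0.6, 0.7, -1.2]
grip_width: 0.0232
grasp_force: 59.3
```

Call:
step_arm(
  targets="-1 -0.001 0 0 0 0 -0.15;-1 -0.002 0 0 0 0 -0.3;-1 -0.003 0 0 0 0 -0.45;-1 -0.004 0 0 0 0 -0.6;-1 -0.005 -0.001 0 0 0 -0.75;-1 -0.005 -0.001 0 0 0 -0.9;-1 -0.005 -0.001 0 0 0 -1;-1 -0.005 -0.001 0 0 0 -1;-1 -0.005 -0.001 0 0 0 -1",
)

```text
clock: 8.9
eef_pos: [0.5292, -0.0035, 0.1775]
tool_rot: [0.801, 0.598, 0.001, 0.0]
ft_force: [0.7, 1.3, -2.1]
grip_width: 0.0232
grasp_force: 59.1
```

```bash
python3 look.py w5
```

```text
8.9 [-7.000e-03  3.260e-01 -2.100e-02  1.222e+00  1.000e-03  1.852e+00] [ 0.5292 -0.0035  0.1775] [8.013e-01 5.983e-01 6.000e-04 1.000e-04] yaw 1.2827585699488917 [ 0.7  1.3 -2.1] [ 0.3  -0.39  0.35] 0.02321701756993799 59.14858102798462
```

Call:
step_arm(
  targets="-1 0 0 0 0 0 -0.05;-1 0 0 0 0 0 -0.1;-1 0 0 0 0 0 -0.1;-1 0 0 0 0 0 -0.1;-1 0 0 0 0 0 -0.1",
)

```text
clock: 9.37
eef_pos: [0.529, -0.0037, 0.1775]
tool_rot: [0.825, 0.566, 0.0, 0.0]
ft_force: [1.3, 0.8, -2.5]
grip_width: 0.0232
grasp_force: 59.8
```

```bash
python3 look.py w6
python3 - <<'E'
from h import *
i=bot.camera_info("scene");s=bot.camera("scene")[:,:,::-1]
u,v=proj(i,[.53,0,.114]).astype(int);w=cv2.imread("pics/w6.png")
cv2.imwrite("pics/c6.png",np.hstack([cv2.resize(w,(400,300)),cv2.resize(s[v-45:v+45,u-60:u+60],(400,300),interpolation=2)]))
E
```

```text
9.3667 [-0.007  0.326 -0.021  1.223  0.     1.932] [ 0.529  -0.0037  0.1775] [8.245e-01 5.658e-01 3.000e-04 2.000e-04] yaw 1.2028016579266962 [ 1.3  0.8 -2.5] [ 0.2  -0.44  1.22] 0.023195195779332555 59.77582812309265
```

View pics/c6.png

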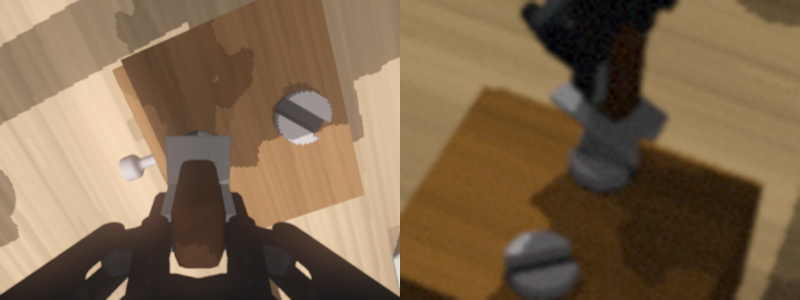

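Call:
step_arm(
  targets="-1 0 0 0 0 0 0.1;-1 0 0 0 0 0 0.2;-1 0 0 0 0 0 0.3;-1 0 0 0 0 0 0.4;-1 0 0 0 0 0 0.4;-1 0 0 0.03 0 0 0.4;-1 0 0 0.07 0 0 0.4;-1 0 0 0.11 0 0 0.4;-1 0 0 0.11 0 0 0.4",
)

```text
clock: 10.22
eef_pos: [0.5306, -0.0044, 0.2364]
tool_rot: [0.728, 0.685, 0.002, 0.003]
ft_force: [1.4, -0.5, -0.5]
grip_width: 0.0238
grasp_force: 59.9
```

Call:
step_arm(
  targets="-1 0 -0.06 0 0 0 0.15;-1 0 -0.13 0 0 0 0.3;-1 0 -0.2 0 0 0 0.45;-1 0 -0.27 0 0 0 0.6;-1 0 -0.34 0 0 0 0.75;-1 0 -0.41 0 0 0 0.9;-1 0 -0.48 0 0 0 1;-1 -0.022 -0.551 0 0 0 1;-1 -0.022 -0.551 0 0 0 1",
)

```text
clock: 10.97
eef_pos: [0.515, -0.2859, 0.2306]
tool_rot: [0.413, 0.911, -0.002, -0.001]
ft_force: [0.4, 0.9, -1.7]
grip_width: 0.0235
grasp_force: 59.8
```

Call:
step_arm(
  targets="-1 0 0 0 0 0 0.15;-1 0 0 0 0 0 0.3;-1 0 0 0 0 0 0.45;-1 0 0 0 0 0 0.6;-1 0 0 0 0 0 0.75;-1 0 0 0 0 0 0.9;-1 0 0 0 0 0 1;-1 0 0 0 0 0 1;-1 0 0 0 0 0 1",
)

```text
clock: 11.72
eef_pos: [0.5172, -0.2792, 0.2315]
tool_rot: [0.03, 1.0, 0.0, -0.001]
ft_force: [0.5, 0.5, -1.0]
grip_width: 0.0233
grasp_force: 59.8
```

Call:
step_arm(
  targets="-1 0 0 0 0 0 0.15;-1 0 0 0 0 0 0.3;-1 0 0 0 0 0 0.45;-1 0 0 0 0 0 0.5;-1 0 0 0 0 0 0.5;-1 0 0 0 0 0 0.5;-1 0 0 0 0 0 0.5",
)

```text
clock: 12.3
eef_pos: [0.5175, -0.2793, 0.2321]
tool_rot: [-0.166, 0.986, 0.0, -0.0]
ft_force: [-0.2, -0.6, -1.6]
grip_width: 0.0232
grasp_force: 59.8
```

```bash
python3 look.py w7
python3 - <<'E'
from h import *
i=bot.camera_info("scene");s=bot.camera("scene")[:,:,::-1];t=bot.camera("top")[:,:,::-1]
u,v=proj(i,[.56,-.05,.114]).astype(int);w=cv2.imread("pics/w7.png")
cv2.imwrite("pics/c7.png",np.vstack([np.hstack([cv2.resize(w,(400,300)),cv2.resize(s[v-60:v+60,u-80:u+80],(400,300),interpolation=2)]),np.hstack([cv2.resize(t[190:280,340:460],(400,300),interpolation=2),cv2.resize(t[180:270,210:330],(400,300),interpolation=2)])]))
g=cv2.cvtColor(w,6).astype(int);print(g[180:205,300].tolist(),g[205,225:245].tolist(),g[205,312:332].tolist())
E
```

```text
12.3 [-0.495  0.419  0.259  1.411 -0.    -0.829] [ 0.5175 -0.2793  0.2321] [-1.661e-01  9.861e-01  1.000e-04 -2.000e-04] yaw 3.475260122369746 [-0.2 -0.6 -1.6] [ 0.06 -0.    0.01] 0.023192925978533972 59.83275532722473
[174, 174, 173, 173, 173, 172, 172, 172, 167, 157, 157, 168, 176, 177, 177, 177, 176, 176, 176, 176, 177, 176, 176, 176, 177] [178, 178, 178, 179, 180, 178, 171, 158, 155, 162, 171, 175, 176, 174, 176, 177, 178, 178, 176, 175] [174, 174, 176, 177, 178, 179, 178, 177, 173, 165, 154, 152, 164, 170, 171, 172, 172, 173, 174, 175]
```

View pics/c7.png

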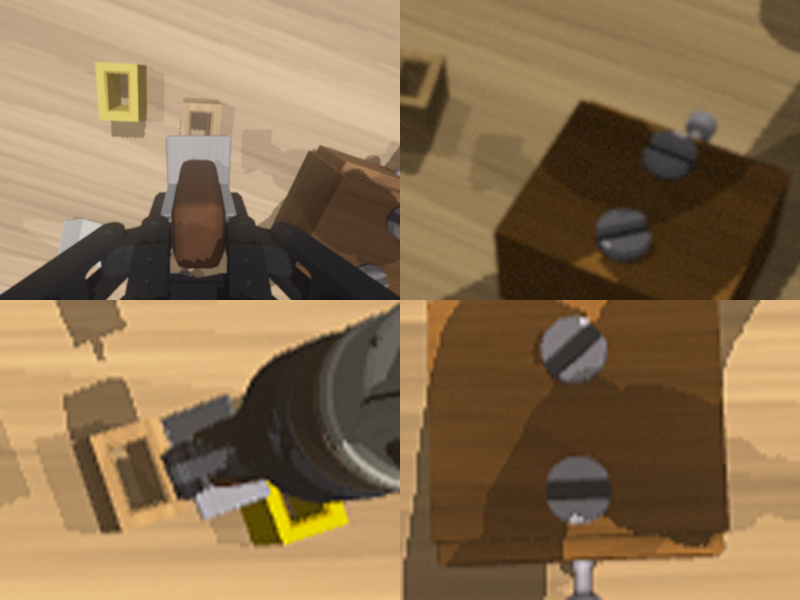

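The lock screw's slot now runs parallel to the front, the rear screw is unchanged, and the grasp hasn't shifted. I'll lower the driver into the stand.

Call:
step_arm(
  targets="-1 0.001 0 -0.06 0 0 0;-1 0.001 0 -0.12 0 0 0;-1 0.001 0 -0.18 0 0 0;-1 0.001 0 -0.24 0 0 0;-1 0.001 0 -0.28 0 0 0;-1 0.001 0 -0.3 0 0 0;-1 0.001 0 -0.302 0 0 0;-1 0.001 0 -0.302 0 0 0;-1 0.001 0 -0.302 0 0 0",
)

```text
clock: 13.2
eef_pos: [0.5189, -0.2798, 0.0821]
tool_rot: [-0.167, 0.986, -0.001, 0.001]
ft_force: [0.8, -0.3, -1.9]
grip_width: 0.0233
grasp_force: 60.1
```

Call:
step_arm(
  targets="-1 0 0 -0.003 0 0 0;-1 0 0 -0.003 0 0 0;-1 0 0 -0.003 0 0 0",
)

```text
clock: 13.45
eef_pos: [0.5184, -0.2795, 0.0801]
tool_rot: [-0.167, 0.986, -0.0, 0.0]
ft_force: [0.1, -0.1, -1.3]
grip_width: 0.0234
grasp_force: 60.0
```

Call:
step_arm(
  targets="1 0 0 0 0 0 0;1 0 0 0 0 0 0;1 0 0 0 0 0 0;1 0 0 0 0 0 0;1 0 0 0 0 0 0;1 0 0 0 0 0 0;1 0 0 0 0 0 0;1 0 0 0 0 0 0;1 0 0 0 0 0 0",
)

```text
clock: 14.2
eef_pos: [0.5182, -0.2794, 0.0798]
tool_rot: [-0.167, 0.986, 0.0, -0.0]
ft_force: [-0.1, -0.1, -0.2]
grip_width: 0.0854
grasp_force: 0.0
```

Call:
step_arm(
  targets="1 0 0 0.04 0 0 0;1 0 0 0.1 0 0 0;1 0 0 0.17 0 0 0;1 0 0 0.24 0 0 0;1 0 0 0.3 0 0 0;1 -0.08 -0.03 0.3 0 0 0;1 -0.16 -0.06 0.3 0 0 0;1 -0.16 -0.06 0.3 0 0 0;1 -0.16 -0.06 0.3 0 0 0",
)

```text
clock: 14.95
eef_pos: [0.4363, -0.31, 0.2303]
tool_rot: [-0.166, 0.986, -0.0, 0.0]
ft_force: [0.6, 0.1, -0.9]
grip_width: 0.0854
grasp_force: 0.0
```

Run:
```python
from h import *
s=bot.camera("scene")[:,:,::-1];t=bot.camera("top")[:,:,::-1]
i=bot.camera_info("scene");u,v=proj(i,[.515,-.28,.09]).astype(int)
cv2.imwrite("pics/c8.png",np.hstack([cv2.resize(s[v-45:v+45,u-60:u+60],(400,300),interpolation=2),cv2.resize(t[190:280,340:460],(400,300),interpolation=2)]))
```

```text
(no output)
```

View pics/c8.png

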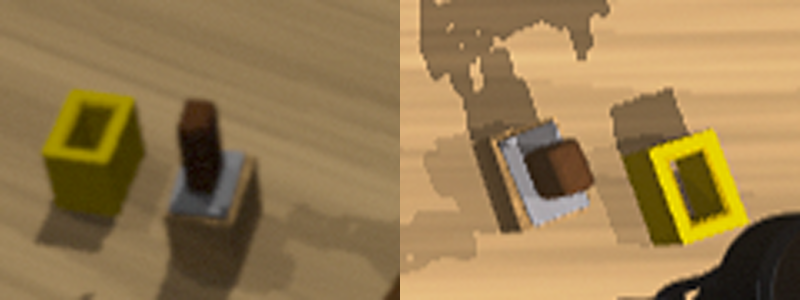

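The driver stands upright in the pale stand, with its collar on the top, released.

```bash
python3 -c "
from workcell import bot
print(bot.job_done())"
```

```text
the job is handed in; nothing more can be done
None
```

I turned the lock screw clockwise to its stop with its slot parallel to the drawer front, put the driver back upright in its pale stand, left the rear screw as it was, and handed the job in at about 15 s (no verdict was returned).

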